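Slide the plate rack home and lock its cam lever

ROBOT

A 6-joint arm with a two-finger parallel gripper is mounted at the origin on the work surface. World frame = base frame: x ahead of the robot, y to its left, z up, the work surface at z = 0. Lengths are in mm, angles in rad, forces in N, time in s.
With the tool pointing down it reaches from about 275 to 750 mm from the base axis. Payload 10.2 kg.
Tool frame: the origin (TCP) lies midway between the tips of the shut fingers; the grasp point (between the pads) lies 19 mm behind it; y points along the fingers, z is the direction in which the jaws open and shut, and the axes are right-handed (so a half turn about y gives the same grasp; the last joint's range is limited). The gripper opens to 85 mm and grips with 20 to 120 N. Pads are 22 mm wide; open, the fingers measure 114 mm over their backs; the gripper's body (76 mm by 85 mm) begins 54 mm behind the grasp point. The pads swing forward as they close: fully open they stand 13 mm farther back than shut.
Start: joints at [-1.537, 0.313, 1.498, -0, 1.331, -0.223], TCP at [133.33, -507.794, 231.294] pointing down, gripper open.
Joint ranges: [-2.94, 2.94], [-0.97, 2.17], [0.19, 2.56], [-1.23, 4.37], [0.02, 3.11], [-2.88, 2.88]. Speed limits (rad/s): [2.39, 2.39, 3.01, 3.14, 3.14, 3.14].

INTERFACE

Orientations are given as a unit quaternion [w, x, y, z].
In Python, from rig import ctrl gives the robot as it stands.
- The arm moves only by the shell command python3 -m inch 'ROWS' [OPENING] [FORCE]. ROWS is JSON, one flat list of numbers, 6 for each row, row after row: the shift along the tool's x, y, z in cm, then the turn, a rotation vector about the tool's x, y, z in rad. A call has 1 to 8 rows; each row is the pose to reach, as a shift and turn from the pose commanded when the call began, along the tool's axes at that moment; what a row does not reach only later rows make up. A row lasts 1/12 s, in which the tool goes at most 41.7 mm and 7.16 degrees, less where a joint would pass 70% of its speed; a pose out of reach is approached as far as the arm can. A call with a gripper value outside its range is refused whole. OPENING is the gripper command: -1 is fully open, 1 is shut, values between are in proportion, set as the call begins (- or left out, the last holds). The fingers move at their own pace and stop on an object; FORCE is the grip in N (left out, the last holds). Time passes only in rows, so rows that repeat a pose let the fingers close. It gives the time, the measured TCP pose, the force and the opening at its end, in the units of the state.
- ctrl.sense(): the state, without advancing time (a new reading comes with each control period).
- ctrl.capture(name): name is "scene" or "top" or "wrist"; returns the picture (420x560x3 uint8, red, green, blue); there is no depth.
- ctrl.get_calibration(name): a dict with "fx", "fy", "cx", "cy" (pixels), "world_to_cam" (4x4, takes a point from world to camera coordinates). Camera axes: x right, y down, z forward; pixel columns grow to the right and rows downward; lengths in mm; the calibration is good to about 2 mm. A picture is of the moment at which its call begins: read the wrist's pose just before it. get_calibration takes no time and is no camera call; for the wrist camera it gives the pose at the moment of the call.
- ctrl.finish_job(): hands the job in, once; it reports no verdict.
Trained networks look in the newest picture that a camera, given by its name, has taken for a name from the list of things; names that differ only in an ending like _2 or _b are one class to them, and where a whole thing is asked for, a point or a joint stands for the part that bears it (a point fixed in the world has none). Each returns a list of dicts, best first, with "score" (0 to 1); they miss things now and then, are a little off and sometimes report something else, mostly with a low value. They report only what shows in the picture. A call takes as long as a camera call.
- ctrl.search_frame(thing, camera): "uv" ([column, row] in pixels, amid what is visible of it).
The state is a dict: "time_s": time; "joints": joint angles; "dq": joint speeds; "tau": joint torques, N m; "eef_pos": TCP position; "ee_rot": TCP orientation; "force": force on the tool from outside, world axes, zero at the start; "wrist_torque": the same for the moment, N m; "grip_width": opening from 0.0 (shut) to 1.0 (fully open).
Only numpy, scipy, OpenCV 4.12 (cv2) and the standard library are available. Lean on these libraries where they do the work, as an engineer would, in place of code of your own. Each camera call takes 0.05 s, during which the arm holds its last target.

TASK

Slide the pull-out plate rack back along its runner until it is fully home against the end block; only then swing its cam-lock lever clockwise through its quarter turn to its end stop, and press it there with about 20 N at the fingertip so that the cam bites, never pushing any part of the rack with more than 25 N. Let go, leaving the rack home and the lever turned; do not touch the saucers or disturb the strainer, the clear box or the trivet.

Things in the scene. Friction and masses are not known exactly. Their poses are not given: they have to be found in the camera images.
- runner: Low steel runner fixed to the counter: two flat rails 340 mm long, 12 mm high, 260 mm apart, with a cross bar in front and, at the far end, an upright end block 45 mm high with two rubber buffers. Origin: centre of its underside, on the counter. Its +x axis is the direction in which the rack slides home (away from the robot, turned by up to 0.3 rad), +y to the left of that, z up. It carries the rack, the saucers and the lever.
- rack_slide (a joint): Slide of the plate rack (a bamboo tray with wire slots) along the runner's +x, m. 0 = pulled fully out, 0.080 = fully home against the end block. Starts between 0.005 and 0.030. It runs stiffly: about 9 N of friction, stays where left, and stops hard at home. The rack's tray measures 180 mm along x and 300 mm along y, its floor top is 25 mm above the counter.
- front_bar (a point): Point on the front face (the face towards the robot) of the rack's front bar, at the bar's top edge, in the middle of its length. The bar is an upright bamboo strip 12 mm thick, 300 mm long, its top 63 mm above the counter, its foot 13 mm above the counter (the rails below reach 12 mm). Axes parallel to the runner's. Push the bar in +x here to slide the rack; the space in front of the bar is free.
- clamp (a joint): Give of the cam under the lever, rad. 0 until the lever is on its end stop and pressed there with more than about 1.1 N m (13 N at push_point); then it yields stiffly, 40 N m per rad, to 0.020 at most, and springs back when let go. The cam has bitten once it passes 0.005 (1.3 N m: 15.5 N square to the lever at push_point). It says nothing of where the stop is.
- pivot (a point): Point on the lever's turning axis (vertical), near the top of the hub, 100 mm above the counter, on a round steel post of radius 20 mm on the rack's tray, 40 mm left of the tray's middle. Moves with the rack.
- lever: Straight steel lever arm, 14 mm wide, 16 mm deep, top 100 mm above the counter, end 113 mm from its axis; 59 mm free below. Origin on the axis at its underside; it runs along its own +y, is pushed towards its own +x. Starts across the rack (runner's +y, or up to 0.47 rad off), turns clockwise to about the runner's +x; its stop is set anywhere 1.23 to 1.67 rad clockwise of the runner's +y: go by feel.
- push_point (a point): Middle of the lever arm, 85 mm out from the axis, 92 mm above the counter: push here or farther out. Axes as the lever's. The lever turns stiffly: 0.7 N m of friction all the way (about 8 N here), stays where left. Forces in the goal mean the whole contact force, friction along the arm included.
- saucers: Two grey ceramic saucers, 140 mm across, standing upright in the slots of the right part of the rack (60 to 140 mm to the right of the rack's middle), their tops about 167 mm above the counter; they ride with the rack. Origin: centre of the underside of the rack's tray, 13 mm above the counter.
- clear_box: Clear plastic lidded box with a snap latch, 138 x 108 x 73 mm, loose on the counter. Origin: centre of its underside. Leave it alone.
- trivet: Round trivet with a cork bottom, 170 mm across, 12 mm thick, loose. Origin: centre of its underside. Leave it alone.
- strainer: Steel mesh strainer, bowl 150 mm across and 58 mm high, flat handle reaching 185 mm from the bowl's centre along its own +x. Loose. Origin: centre of the bowl's underside. Leave it alone.

How it is judged (in metres and radians):
On the way, in this order (a step that is already met when the one before it is completed fails the run):
1. the rack is fully home with the lever not yet turned (value of joint rack_slide above 0.0775 m and angle between the y axis of lever and the y axis of runner, either way round below 0.6 rad), for 0.1 s.
2. the lever is on its end stop and pressed by the fingers until the cam bites, rack home (value of joint clamp above 0.005 rad and angle between the y axis of lever and the x axis of runner, either way round below 0.4 rad and contact force between the fingers and lever above 10 N and value of joint rack_slide above 0.0775 m), for 0.1 s.
At the end, for the whole second after the job is handed in: The rack is fully home (within 2.5 mm of its stop) and the lever stays turned along the runner (within 0.4 rad of the runner's x, which takes in every set of its stop), at rest and let go (value of joint rack_slide above 0.0775 m and angle between the y axis of lever and the x axis of runner, either way round below 0.4 rad and angular speed of lever below 0.05 rad/s); the robot touches nothing.
It fails at once if pushed the rack or the lever with more than 26 N (contact force between any of the fingers, the arm and runner above 26 N).
It fails at once if turned the lever while the rack was not home (angle between the y axis of lever and the y axis of runner, either way round above 0.65 rad and value of joint rack_slide below 0.075 m).
It fails at once if touched the saucers (contact force between any of the fingers, the arm and saucers above 0.5 N).
It fails at once if disturbed the strainer, the clear box or the trivet (distance of any of strainer, clear_box, trivet from where it was at the start of the episode above 0.015 m).
It also fails if it takes over 72 s, if anything falls off the work surface, if the arm or the gripper's body presses on something with over 40 N, if the wrist force passes 120 N, or if a joint passes its speed limit or range.

## Working session

There is one attempt and no reset: what is moved stays moved. The work goes in short steps, Python scripts to look and compute and a shell command to move; the robot and the scene stay as the last step left them, time stands still between calls to the robot, and variables do not carry over. Pictures are saved under pics/ and viewed, and the job is handed in when it is done.

```bash
ls; mkdir -p pics
python3 - <<'E'
from rig import ctrl
import cv2
s=ctrl.sense()
print(s)
for n in ("scene","top"):
    im=ctrl.capture(n); cv2.imwrite(f"pics/{n}0.png",im[:,:,::-1])
    c=ctrl.get_calibration(n); print(n,c)
    for t in ("front_bar","pivot","push_point","lever","runner","saucers","clear_box","trivet","strainer"):
        r=ctrl.search_frame(t,n); print(t,[(x['uv'],round(x['score'],2)) for x in r[:2]])
E
```

```text
pics
{'time_s': 0.0, 'joints': array([-1.53741807e+00,  3.13451055e-01,  1.49843501e+00, -2.52924427e-05,
        1.33098808e+00, -2.23408751e-01]), 'dq': array([ 6.83245564e-05,  2.00416167e-04, -9.53942742e-04, -8.55273270e-04,
        6.43645255e-04, -3.81563878e-04]), 'tau': array([ 5.10393565e-04, -4.12257564e+01, -2.59749055e+01, -1.33943740e-04,
        4.08662745e-03, -6.58411437e-06]), 'eef_pos': array([ 133.30532361, -507.53073591,  230.73531413]), 'ee_rot': array([ 0.09057512, -0.09050644,  0.70173793, -0.70083422]), 'force': array([ 0.03988075, -0.15610561, -0.50390759]), 'wrist_torque': array([ 0.03703599, -0.00874941, -0.0573489 ]), 'grip_width': 1.0024639883785016}
scene {'fx': 472.4986706120851, 'fy': 472.4986706120851, 'cx': 278.21462863168045, 'cy': 200.01208703734684, 'world_to_cam': array([[-3.33242460e-01,  9.42632433e-01,  1.98383332e-02,
         1.63238718e+02],
       [ 6.54411241e-01,  2.46394444e-01, -7.14867614e-01,
        -2.35659739e+02],
       [-6.78745453e-01, -2.25241814e-01, -6.98978351e-01,
         1.86755986e+03],
       [ 0.00000000e+00,  0.000
[... 534 characters left out ...]
,
        -6.46141540e+00],
       [-9.98035014e-01,  2.10517977e-04, -6.26583276e-02,
         4.64872414e+02],
       [ 6.26568256e-02,  1.10490472e-02, -9.97973968e-01,
         1.45604116e+03],
       [ 0.00000000e+00,  0.00000000e+00,  0.00000000e+00,
         1.00000000e+00]])}
front_bar [([252.2, 165.9], 0.76), ([113.1, 193.8], 0.5)]
pivot [([223.9, 173.0], 0.71), ([248.9, 165.8], 0.46)]
push_point [([225.3, 170.5], 0.75), ([252.4, 165.9], 0.65)]
lever [([221.4, 174.2], 0.64)]
runner [([251.1, 165.4], 0.65), ([113.5, 194.5], 0.4)]
saucers [([276.6, 171.4], 0.92), ([225.8, 172.9], 0.25)]
clear_box [([443.0, 179.0], 0.73)]
trivet [([420.3, 242.9], 0.59)]
strainer [([114.0, 194.2], 0.9)]
```

Run:
```python
import cv2
a=cv2.imread("pics/top0.png"); cv2.imwrite("pics/top0z.png",cv2.resize(a[80:260,150:350],None,fx=4,fy=3.3333,interpolation=cv2.INTER_CUBIC)) if 0 else cv2.imwrite("pics/top0z.png",cv2.resize(a[95:240,155:350],None,fx=4,fy=4,interpolation=cv2.INTER_CUBIC))
a=cv2.imread("pics/scene0.png"); cv2.imwrite("pics/scene0z.png",cv2.resize(a[170:315,190:385],None,fx=4,fy=4,interpolation=cv2.INTER_CUBIC))
```

```text
(no output)
```

View pics/top0.png

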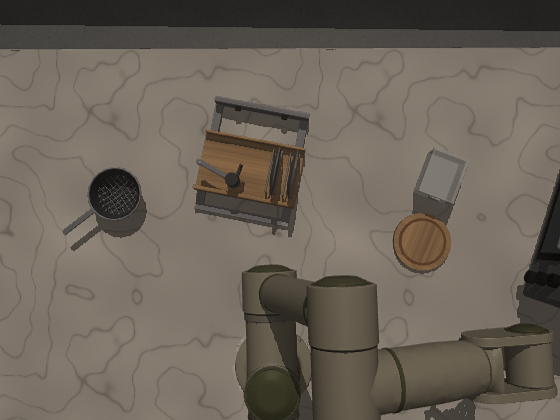

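View pics/top0z.png

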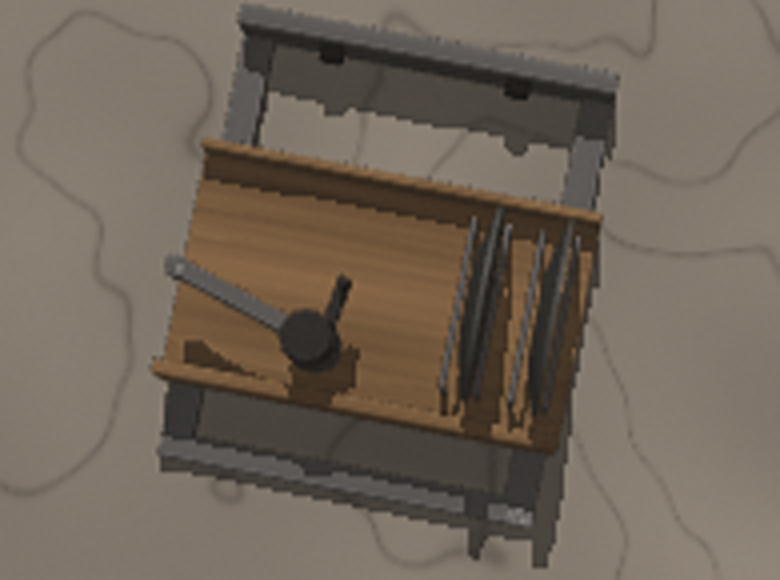

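View pics/scene0z.png

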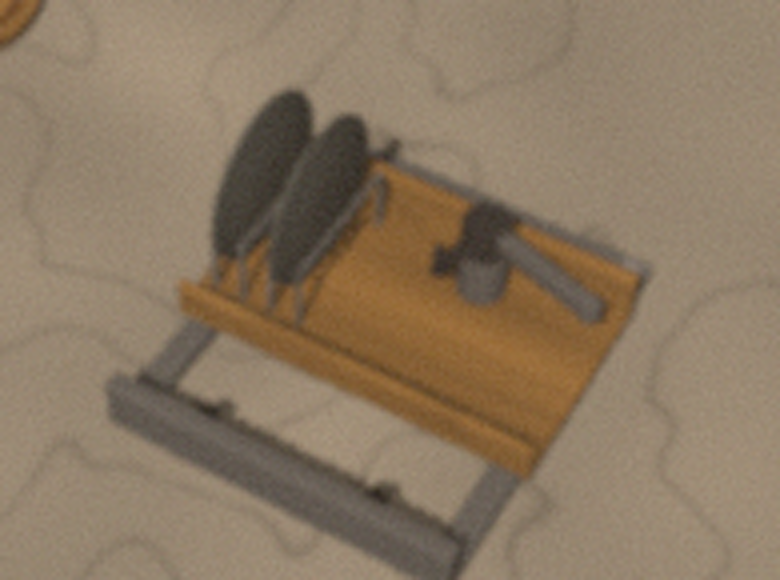

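View pics/scene0.png

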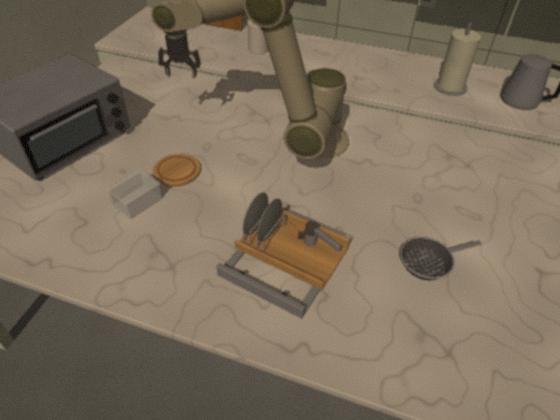

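```bash
cat > h.py <<'E'
import numpy as np
from rig import ctrl
from scipy.spatial.transform import Rotation as R
def bp(cam,uv,z,c=None):
    c=c or ctrl.get_calibration(cam); M=c["world_to_cam"]; r=M[:3,:3]; t=M[:3,3]
    o=-r.T@t; d=r.T@np.array([(uv[0]-c["cx"])/c["fx"],(uv[1]-c["cy"])/c["fy"],1.])
    return o+d*(z-o[2])/d[2]
def tri(obs):
    A=[];b=[]
    for cam,uv,*k in obs:
        c=k[0] if k else ctrl.get_calibration(cam); M=c["world_to_cam"]; r=M[:3,:3]; t=M[:3,3]
        o=-r.T@t; d=r.T@np.array([(uv[0]-c["cx"])/c["fx"],(uv[1]-c["cy"])/c["fy"],1.]); d/=np.linalg.norm(d)
        P=np.eye(3)-np.outer(d,d); A.append(P); b.append(P@o)
    return np.linalg.lstsq(np.vstack(A),np.hstack(b),rcond=None)[0]
def proj(cam,p,c=None):
    c=c or ctrl.get_calibration(cam); q=c["world_to_cam"]@np.r_[p,1]
    return np.array([c["fx"]*q[0]/q[2]+c["cx"],c["fy"]*q[1]/q[2]+c["cy"]])
def q2r(q): return R.from_quat([q[1],q[2],q[3],q[0]])
E
python3 - <<'E'
from h import *
T=lambda p:(p[0]/4+155-.375,p[1]/4+95-.375)
S=lambda p:(p[0]/4+190-.375,p[1]/4+170-.375)
np.set_printoptions(suppress=True,precision=1)
for n,a,z in [("barL",(152,370),63),("barR",(556,450),63),("rearL",(205,142),63),("rearR",(602,214),63),("hub",(309,337),100),("tip",(170,266),100),("blkL",(242,5),45),("blkR",(618,75),45),("fL",(162,450),12),("stub",(345,280),80)]:
    print(n,bp("top",T(a),z))
for n,a,s in [("hub",(309,332),(492,218)),("tip",(170,266),(600,308)),("rearL",(205,142),(535,455)),("rearR",(602,214),(185,285)),("blkR",(618,75),(110,378))]:
    print(n,tri([("top",T(a)),("scene",S(s))]))
print(q2r(ctrl.sense()['ee_rot']).as_matrix())
E
```

```text
barL [521.4 232.5  63. ]
barR [463.5 -58.9  63. ]
rearL [687.9 195.7  63. ]
rearR [634.6 -92.4  63. ]
hub [540.8 115.5 100. ]
tip [591.2 214.  100. ]
blkL [794.3 172.1  45. ]
blkR [ 741.2 -105.4   45. ]
fL [466.8 233.5  12. ]
stub [584.1  92.   80. ]
hub [542.1 119.2 108. ]
tip [590.6 216.6  99.6]
rearL [690.9 201.1  46.2]
rearR [635.6 -89.1  50. ]
blkR [ 737.7 -102.1   54.3]
[[-1.   0.   0.3]
 [-0.3 -0.  -1. ]
 [-0.  -1.   0. ]]
```

```bash
cat >> h.py <<'E'
np.set_printoptions(suppress=True,precision=3)
def tool(yaw,sgn=1):
    "tool down, +x at world yaw"
    x=np.array([np.cos(yaw),np.sin(yaw),0]);y=np.array([0,0,-1.]);return R.from_matrix(np.c_[x,y,np.cross(x,y)])
def go(p,yaw):
    s=ctrl.sense(); r0=q2r(s['ee_rot']); d=r0.inv().apply(np.array(p)-s['eef_pos'])/10
    print("shift cm",d,"turn",(r0.inv()*tool(yaw)).as_rotvec(),"F",s['force'],"t",s['time_s'],"pos",s['eef_pos'])
E
python3 -c "
from h import *
go((435,106,231),-0.19)"
```

```text
shift cm [-44.766   0.03  -51.707] turn [-0.    -2.695  0.   ] F [-0.16   0.79   0.057] t 1.0 pos [ 133.327 -507.803  231.337]
```

```bash
python3 -m inch '[-44.8,0,-51.7,0,-2.69,0,-44.8,0,-51.7,0,-2.69,0,-44.8,0,-51.7,0,-2.69,0,-44.8,0,-51.7,0,-2.69,0,-44.8,0,-51.7,0,-2.69,0,-44.8,0,-51.7,0,-2.69,0,-44.8,0,-51.7,0,-2.69,0,-44.8,0,-51.7,0,-2.69,0]' 1 30; python3 -c "
from h import *
go((435,106,231),-0.19)"
```

```text
time_s: 1.67
eef_pos: [280.8, -206.9, 231.5]
ee_rot: [-0.417, 0.417, -0.571, 0.571]
force: [0.6, -0.0, -0.6]
grip_width: 0.004
shift cm [-34.495   0.037   5.19 ] turn [-0.    -1.689  0.001] F [ 0.614 -0.041 -0.617] t 1.6667 pos [ 280.77  -206.882  231.499]
```

```bash
python3 -m inch '[-34.5,0,5.2,0,-1.69,0,-34.5,0,5.2,0,-1.69,0,-34.5,0,5.2,0,-1.69,0,-34.5,0,5.2,0,-1.69,0,-34.5,0,5.2,0,-1.69,0,-34.5,0,5.2,0,-1.69,0,-34.5,0,5.2,0,-1.69,0,-34.5,0,5.2,0,-1.69,0]'; python3 -c "
from h import *
go((435,106,231),-0.19)"
```

```text
time_s: 2.33
eef_pos: [430.0, 91.8, 231.5]
ee_rot: [0.64, -0.64, 0.3, -0.301]
force: [0.6, -1.8, 0.2]
grip_width: 0.002
shift cm [-0.77   0.051  1.289] turn [-0.    -0.688  0.001] F [ 0.602 -1.808  0.216] t 2.3333 pos [430.     91.843 231.504]
```

```bash
python3 -m inch '[-0.8,0,1.3,0,-0.69,0,-0.8,0,1.3,0,-0.69,0,-0.8,0,1.3,0,-0.69,0,-0.8,0,1.3,0,-0.69,0,-0.8,0,1.3,0,-0.69,0,-0.8,0,1.3,0,-0.69,0,-0.8,0,1.3,0,-0.69,0,-0.8,0,1.3,0,-0.69,0]'
python3 - <<'E'
from h import *
import cv2
go((435,106,231),-0.19)
print(ctrl.sense()['joints'])
im=ctrl.capture("wrist"); cv2.imwrite("pics/w1.png",im[:,:,::-1])
c=ctrl.get_calibration("wrist"); print(c)
np.save("cal_w1.npy",c,allow_pickle=True)
for t in ("front_bar","pivot","push_point","lever"):
    print(t,[(x['uv'],round(x['score'],2)) for x in ctrl.search_frame(t,"wrist")[:2]])
E
```

```text
time_s: 3.0
eef_pos: [434.5, 103.9, 231.3]
ee_rot: [0.704, -0.704, 0.07, -0.07]
force: [-0.4, 0.9, 0.8]
grip_width: -0.001
shift cm [0.007 0.034 0.219] turn [-0.    -0.007  0.   ] F [-0.367  0.891  0.758] t 3.0 pos [434.502 103.871 231.335]
[-0.029  0.139  1.717  0.     1.285 -1.402]
{'fx': 374.4727192456945, 'fy': 374.4727192456945, 'cx': 280.71913354118465, 'cy': 215.002141382093, 'world_to_cam': array([[   0.196,    0.981,    0.001, -188.876],
       [   0.932,   -0.187,    0.311, -425.697],
       [   0.305,   -0.06 ,   -0.951,  254.238],
       [   0.   ,    0.   ,    0.   ,    1.   ]])}
front_bar [([246.6, 283.1], 0.68)]
pivot [([367.9, 325.3], 0.7)]
push_point [([371.0, 323.1], 0.8)]
lever [([374.3, 324.9], 0.72)]
```

View pics/w1.png

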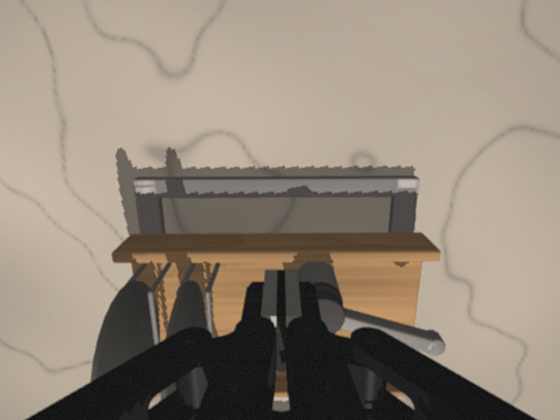

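Run:
```python
from h import *
c=np.load("cal_w1.npy",allow_pickle=True).item(); M=c["world_to_cam"]; print(-M[:3,:3].T@M[:3,3])
X=np.array([np.cos(-.19),np.sin(-.19),0]);Y=np.array([-X[1],X[0],0])
m=np.array([492.4,86.8,0])
for y in(-150,150):
  for x,z in((0,13),(0,63),(12,63),(180,63)): print(y,x,z,proj("wrist",m+X*x+Y*y+[0,0,z],c))
for uv in ((112,258),(440,257),(118,236),(435,236)): print(uv,bp("wrist",uv,63,c))
for uv in ((345,320),(435,343)): print(uv,bp("wrist",uv,100,c))
```

```text
[356.322 121.103 374.029]
-150 0 13 [128.638 236.438]
-150 0 63 [107.378 256.577]
-150 12 63 [109.359 268.572]
-150 180 63 [133.167 412.743]
150 0 13 [419.13  234.353]
150 0 63 [438.573 254.231]
150 12 63 [436.953 266.269]
150 180 63 [417.488 410.936]
(112, 258) [466.238 -56.864  63.   ]
(440, 257) [523.738 235.185  63.   ]
(118, 236) [446.89  -44.496  63.   ]
(435, 236) [502.309 232.178  63.   ]
(345, 320) [546.7   138.752 100.   ]
(435, 343) [584.928 211.943 100.   ]
```

```bash
python3 -m inch '[0,4,0.2,0,0,0,0,8,0.2,0,0,0,0,12,0.2,0,0,0,0,16,0.2,0,0,0,0,18.6,0.2,0,0,0,0,18.6,0.2,0,0,0,1.5,18.6,0.2,0,0,0,3,18.6,0.2,0,0,0]'
python3 - <<'E'
from h import *
import cv2
go((435+58*.982,106-58*.19,45),-0.19)
for n in("top","scene","wrist"):
  im=ctrl.capture(n); cv2.imwrite(f"pics/{n}2.png",im[:,:,::-1])
a=cv2.imread("pics/scene2.png"); cv2.imwrite("pics/scene2z.png",cv2.resize(a[170:315,190:385],None,fx=4,fy=4,interpolation=cv2.INTER_CUBIC))
E
```

```text
time_s: 3.92
eef_pos: [465.2, 100.1, 46.6]
ee_rot: [0.704, -0.704, 0.069, -0.069]
force: [0.3, 0.6, 0.1]
grip_width: 0.002
shift cm [2.727 0.163 0.021] turn [-0.    -0.005  0.001] F [0.324 0.643 0.104] t 3.9167 pos [465.163 100.057  46.614]
```

View pics/scene2z.png

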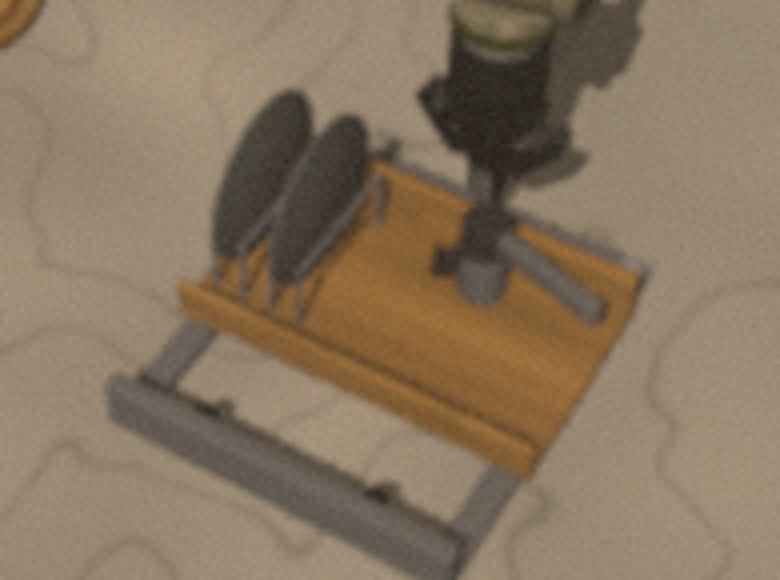

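View pics/wrist2.png

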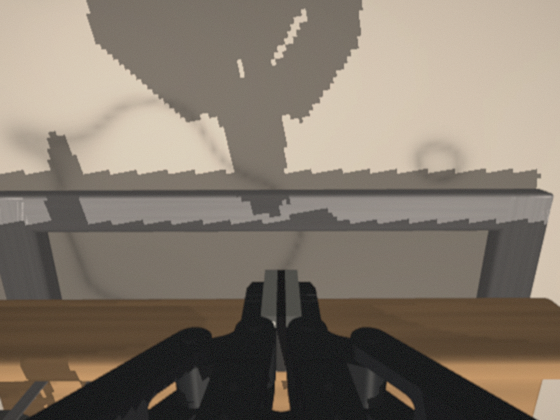

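```bash
python3 -m inch '[0.2,0,0,0,0,0,0.4,0,0,0,0,0,0.6,0,0,0,0,0,0.8,0,0,0,0,0,1.0,0,0,0,0,0,1.1,0,0,0,0,0]'
python3 -m inch '[0.1,0,0,0,0,0,0.2,0,0,0,0,0,0.3,0,0,0,0,0,0.4,0,0,0,0,0]'
```

```text
time_s: 4.57
eef_pos: [475.3, 97.9, 45.4]
ee_rot: [-0.704, 0.704, -0.069, 0.069]
force: [-0.5, -0.7, 0.9]
grip_width: 0.003
time_s: 4.9
eef_pos: [479.1, 97.1, 45.3]
ee_rot: [0.704, -0.704, 0.069, -0.069]
force: [0.1, -0.7, 0.3]
grip_width: 0.003
```

```bash
for i in 1; do python3 -m inch '[0.1,0,0,0,0,0,0.2,0,0,0,0,0]'; done
```

```text
time_s: 5.07
eef_pos: [479.4, 97.1, 45.0]
ee_rot: [0.704, -0.704, 0.07, -0.067]
force: [-9.1, 2.3, 6.3]
grip_width: 0.003
```

```bash
python3 -m inch '[0.1,0,0,0,0,0,0.2,0,0,0,0,0,0.3,0,0,0,0,0,0.4,0,0,0,0,0,0.5,0,0,0,0,0]'; python3 -m inch '[0.15,0,0,0,0,0,0.3,0,0,0,0,0,0.45,0,0,0,0,0,0.6,0,0,0,0,0,0.75,0,0,0,0,0,0.9,0,0,0,0,0]'
```

```text
time_s: 5.48
eef_pos: [484.2, 96.2, 45.0]
ee_rot: [-0.704, 0.704, -0.07, 0.067]
force: [-9.6, 1.7, 6.8]
grip_width: -0.004
time_s: 5.98
eef_pos: [493.0, 94.4, 45.0]
ee_rot: [0.704, -0.704, 0.07, -0.067]
force: [-9.6, 1.4, 6.5]
grip_width: -0.001
```

```bash
python3 -m inch '[0.2,0,0,0,0,0,0.4,0,0,0,0,0,0.6,0,0,0,0,0,0.8,0,0,0,0,0,1.0,0,0,0,0,0,1.2,0,0,0,0,0,1.4,0,0,0,0,0,1.6,0,0,0,0,0]'; python3 -m inch '[0.2,0,0,0,0,0,0.4,0,0,0,0,0,0.6,0,0,0,0,0,0.8,0,0,0,0,0,1.0,0,0,0,0,0,1.2,0,0,0,0,0,1.4,0,0,0,0,0]'
python3 - <<'E'
from h import *
import cv2
s=ctrl.sense();print(s['force'],s['eef_pos'])
im=ctrl.capture("top");cv2.imwrite("pics/top3z.png",cv2.resize(im[85:240,155:350,::-1],None,fx=4,fy=3.87,interpolation=cv2.INTER_CUBIC))
im=ctrl.capture("scene");cv2.imwrite("pics/scene3z.png",cv2.resize(im[170:315,190:385,::-1],None,fx=4,fy=4,interpolation=cv2.INTER_CUBIC))
E
```

```text
time_s: 6.65
eef_pos: [508.7, 91.4, 45.0]
ee_rot: [0.704, -0.704, 0.07, -0.067]
force: [-8.5, 2.7, 5.1]
grip_width: -0.002
time_s: 7.23
eef_pos: [522.5, 88.7, 45.0]
ee_rot: [0.704, -0.704, 0.07, -0.067]
force: [-9.1, 1.9, 6.6]
grip_width: -0.0
[-9.142  1.887  6.599] [522.525  88.673  45.047]
```

View pics/scene3z.png

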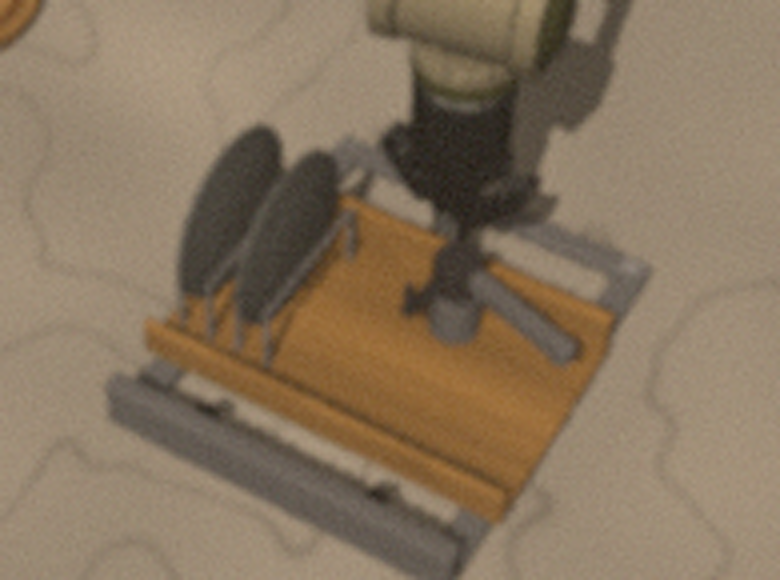

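View pics/top3z.png

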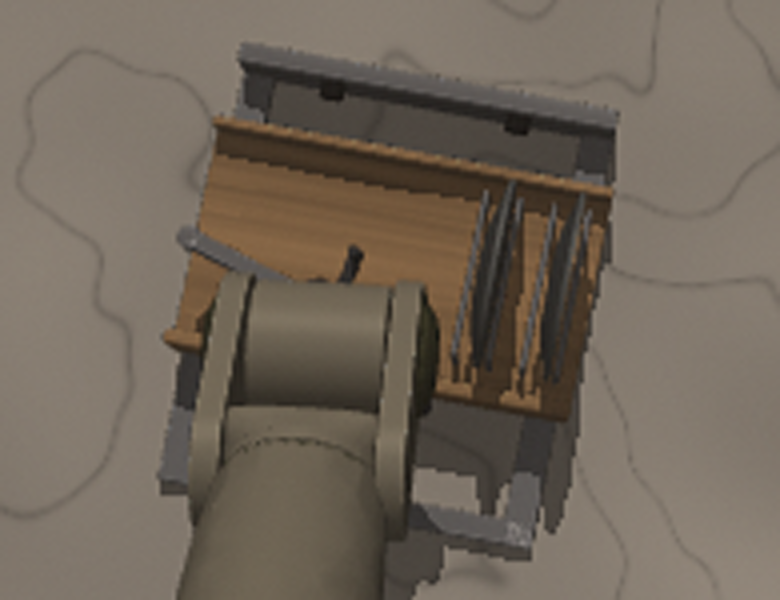

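```bash
python3 -m inch '[0.1,0,0,0,0,0,0.2,0,0,0,0,0,0.3,0,0,0,0,0,0.4,0,0,0,0,0,0.5,0,0,0,0,0,0.6,0,0,0,0,0,0.7,0,0,0,0,0,0.8,0,0,0,0,0]'; python3 -m inch '[0.1,0,0,0,0,0,0.2,0,0,0,0,0,0.3,0,0,0,0,0,0.4,0,0,0,0,0]'
python3 -m inch '[0.1,0,0,0,0,0,0.2,0,0,0,0,0]'
```

```text
time_s: 8.0
eef_pos: [530.3, 87.2, 45.0]
ee_rot: [0.704, -0.704, 0.07, -0.067]
force: [-8.7, 1.8, 5.1]
grip_width: -0.002
time_s: 8.33
eef_pos: [534.3, 86.4, 45.0]
ee_rot: [0.704, -0.704, 0.07, -0.067]
force: [-8.9, 1.6, 6.3]
grip_width: -0.003
time_s: 8.5
eef_pos: [536.2, 86.0, 45.0]
ee_rot: [0.704, -0.704, 0.07, -0.067]
force: [-8.6, 2.7, 6.1]
grip_width: -0.001
```

```bash
python3 -m inch '[0.05,0,0,0,0,0,0.1,0,0,0,0,0,0.15,0,0,0,0,0]' | grep -E 'pos|force'
python3 -m inch '[0.05,0,0,0,0,0,0.1,0,0,0,0,0,0.15,0,0,0,0,0]' | grep -E 'pos|force'
```

```text
eef_pos: [537.7, 85.8, 45.0]
force: [-9.4, 1.1, 6.3]
eef_pos: [539.2, 85.5, 45.0]
force: [-8.8, 1.7, 5.8]
```

```bash
python3 -m inch '[0.05,0,0,0,0,0,0.1,0,0,0,0,0,0.15,0,0,0,0,0]' | grep -E 'pos|force'
```

```text
eef_pos: [540.6, 85.2, 45.0]
force: [-8.9, 1.9, 6.2]
```

```bash
python3 -m inch '[0.05,0,0,0,0,0,0.1,0,0,0,0,0,0.15,0,0,0,0,0]' | grep -E 'pos|force'
```

```text
eef_pos: [542.1, 84.9, 45.0]
force: [-8.5, 1.9, 6.3]
```

```bash
python3 -m inch '[0.05,0,0,0,0,0,0.1,0,0,0,0,0,0.15,0,0,0,0,0]' | grep -E 'pos|force'
```

```text
eef_pos: [543.6, 84.6, 45.0]
force: [-8.4, 2.3, 6.4]
```

```bash
python3 -m inch '[0.05,0,0,0,0,0,0.1,0,0,0,0,0,0.15,0,0,0,0,0]' | grep -E 'pos|force'
```

```text
eef_pos: [545.1, 84.3, 45.0]
force: [-9.4, 2.2, 5.8]
```

Run:
```python
from rig import ctrl
import cv2
im=ctrl.capture("scene");cv2.imwrite("pics/scene4z.png",cv2.resize(im[170:315,190:385,::-1],None,fx=4,fy=4,interpolation=cv2.INTER_CUBIC))
```

```text
(no output)
```

View pics/scene4z.png

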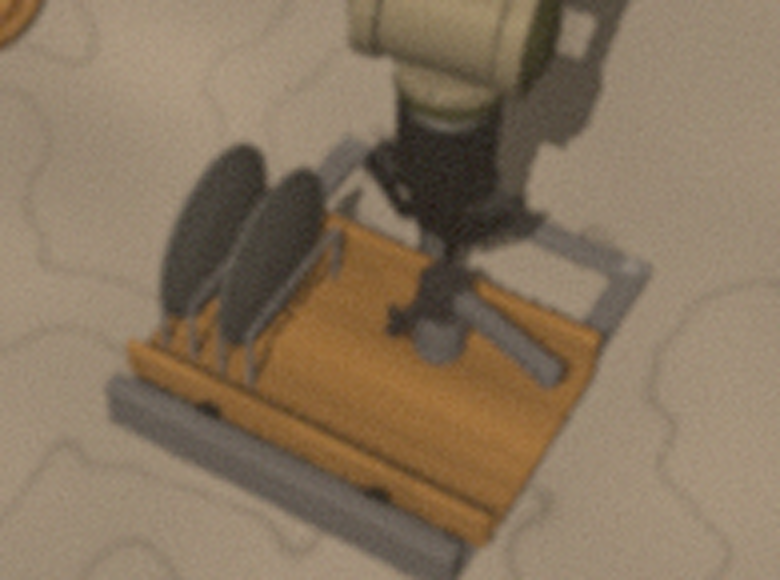

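Nearly at the buffers. I'll keep the steps short.

```bash
python3 -m inch '[0.05,0,0,0,0,0,0.1,0,0,0,0,0,0.15,0,0,0,0,0]' | grep -E 'pos|force'
```

```text
eef_pos: [546.5, 84.0, 45.0]
force: [-8.9, 1.7, 4.9]
```

```bash
python3 -m inch '[0.05,0,0,0,0,0,0.1,0,0,0,0,0]' | grep -E 'pos|force'
```

```text
eef_pos: [547.5, 83.8, 45.0]
force: [-9.4, 2.3, 6.1]
```

```bash
python3 -m inch '[0.05,0,0,0,0,0,0.1,0,0,0,0,0]' | grep -E 'pos|force'
```

```text
eef_pos: [548.5, 83.6, 45.0]
force: [-7.8, 1.3, 5.4]
```

```bash
python3 -m inch '[0.05,0,0,0,0,0,0.1,0,0,0,0,0]' | grep -E 'pos|force'
```

```text
eef_pos: [549.5, 83.4, 45.0]
force: [-8.3, 2.3, 5.4]
```

```bash
python3 -m inch '[0.05,0,0,0,0,0,0.1,0,0,0,0,0]' | grep -E 'pos|force'
```

```text
eef_pos: [550.5, 83.2, 45.0]
force: [-8.8, 2.6, 5.8]
```

```bash
python3 -m inch '[0.05,0,0,0,0,0,0.1,0,0,0,0,0]' | grep -E 'pos|force'
```

```text
eef_pos: [551.4, 83.1, 45.0]
force: [-9.7, 2.8, 5.1]
```

```bash
python3 -m inch '[0.05,0,0,0,0,0,0.05,0,0,0,0,0]' | grep -E 'pos|force'
```

```text
eef_pos: [551.9, 83.0, 45.0]
force: [-8.8, 2.6, 6.6]
```

```bash
python3 -m inch '[0.05,0,0,0,0,0,0.05,0,0,0,0,0]' | grep -E 'pos|force'
```

```text
eef_pos: [551.9, 83.0, 45.0]
force: [-13.0, 2.6, 7.7]
```

```bash
python3 -m inch '[0.04,0,0,0,0,0,0.04,0,0,0,0,0]' | grep -E 'pos|force'
```

```text
eef_pos: [551.9, 83.0, 45.0]
force: [-13.8, 2.4, 9.5]
```

```bash
python3 -m inch '[-1,0,0,0,0,0,-3,0,0,0,0,0,-5,0,0,0,0,0,-7,-3,0,0,0,0,-9,-7,0,0,0,0,-11,-11,0,0,0,0,-13,-15,0,0,0,0,-14,-16,0,0,0,0]'
python3 - <<'E'
from h import *
import cv2
T=[]
for n in("top","scene","wrist"):
  im=ctrl.capture(n); c=ctrl.get_calibration(n)
  cv2.imwrite(f"pics/{n}5.png",im[:,:,::-1])
  for t in ("pivot","push_point","lever"): print(n,t,[(x['uv'],round(x['score'],2)) for x in ctrl.search_frame(t,n)[:2]])
  if n=="wrist": np.save("cal_w5.npy",c,allow_pickle=True)
  else: cv2.imwrite(f"pics/{n}5z.png",cv2.resize((im[85:235,155:350] if n=="top" else im[170:315,190:385])[:,:,::-1],None,fx=4,fy=4,interpolation=cv2.INTER_CUBIC))
E
```

```text
time_s: 12.3
eef_pos: [417.0, 109.6, 209.3]
ee_rot: [0.704, -0.704, 0.067, -0.071]
force: [0.4, 0.1, -0.0]
grip_width: -0.002
top pivot [([228.8, 144.4], 0.89)]
top push_point [([232.6, 147.7], 0.85)]
top lever [([228.0, 147.2], 0.74)]
scene pivot [([304.8, 252.0], 0.61)]
scene push_point [([306.4, 250.0], 0.63), ([429.9, 256.9], 0.23)]
scene lever [([309.7, 250.9], 0.66)]
wrist pivot [([275.9, 371.6], 0.69)]
wrist push_point []
wrist lever []
```

View pics/top5z.png

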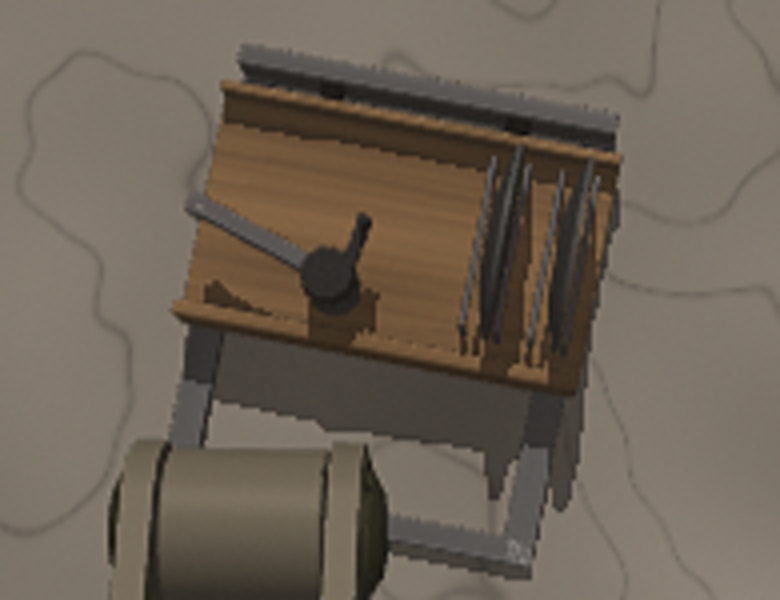

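View pics/scene5z.png

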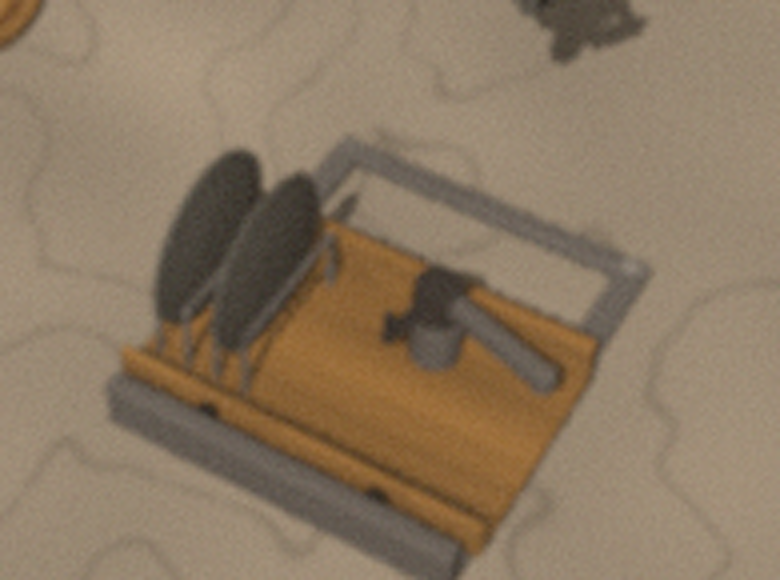

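View pics/wrist5.png

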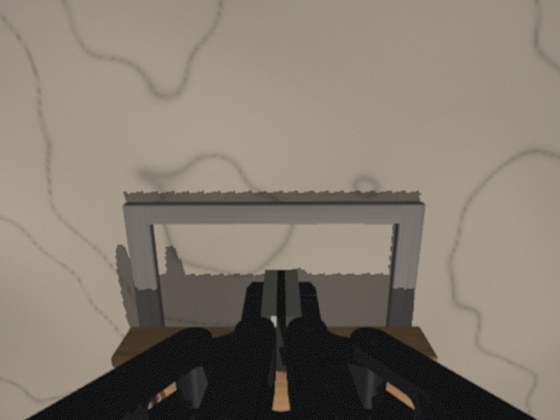

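Run:
```python
from h import *
T=lambda p:(p[0]/4+155-.375,p[1]/4+85-.375)
S=lambda p:(p[0]/4+190-.375,p[1]/4+170-.375)
for n,a,s in [("hub",(329,275),(445,287)),("tip",(187,203),(552,377))]:
    print(n,bp("top",T(a),100),bp("scene",S(s),100),tri([("top",T(a)),("scene",S(s))]))
for n,a,z in [("barL",(172,312),63),("barR",(578,390),63),("blkL",(240,62),45),("blkR",(618,130),45)]: print(n,bp("top",T(a),z))
```

```text
hub [613.114 101.84  100.   ] [609.921 109.487 100.   ] [611.846 105.731 100.755]
tip [664.65  202.669 100.   ] [661.876 203.222 100.   ] [663.986 202.9   102.397]
barL [592.688 218.789  63.   ]
barR [535.696 -74.845  63.   ]
blkL [781.529 173.456  45.   ]
blkR [ 729.98  -105.396   45.   ]
```

```bash
python3 -c "
from h import *
go((618,208,209),-0.472)"
```

```text
shift cm [17.788 -0.449 13.576] turn [ 0.     0.277 -0.001] F [ 0.426  0.184 -0.2  ] t 12.9 pos [417.193 109.26  204.742]
```

```bash
python3 -m inch '[3,0,3,0,0.05,0,6,0,6,0,0.1,0,9,0,9,0,0.15,0,12,0,12,0,0.2,0,15,0,13.6,0,0.25,0,17.8,0,13.6,0,0.28,0,17.8,0,13.6,0,0.28,0,17.8,0,13.6,0,0.28,0]' | grep -E 'time|pos|force';python3 - <<'E'
from h import *
import cv2
go((618,208,78),-0.472)
im=ctrl.capture("wrist"); c=ctrl.get_calibration("wrist");cv2.imwrite("pics/w6.png",im[:,:,::-1]);np.save("cal_w6.npy",c,allow_pickle=True)
E
```

```text
time_s: 13.57
eef_pos: [618.6, 208.0, 203.7]
force: [-1.8, -0.4, -0.5]
shift cm [-0.034 12.57  -0.017] turn [ 0.001 -0.003 -0.002] F [-1.763 -0.398 -0.516] t 13.5667 pos [618.625 208.029 203.696]
```

View pics/w6.png

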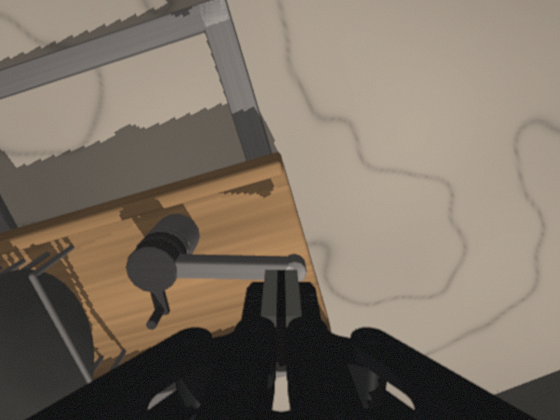

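Run:
```python
from h import *
c=np.load("cal_w6.npy",allow_pickle=True).item()
for uv in ((152,268),(304,266),(250,257)): print(bp("wrist",uv,100,c))
u=np.array([.455,.891,0]);P=np.array([613,103.5,100]);n=np.array([.891,-.455,0])
print(proj("wrist",P,c),proj("wrist",P+113*u,c),proj("wrist",P+75*u-7*n,c))
```

```text
[611.879 107.6   100.   ]
[661.017 206.675 100.   ]
[636.821 175.217 100.   ]
[148.127 271.568] [302.982 271.183] [250.626 262.564]
```

```bash
python3 -m inch '[0,4,0,0,0,0,0,8,0,0,0,0,0,11,0,0,0,0,0,12.6,0,0,0,0,0,12.6,0,0,0,0,0,12.6,0,0,0,0]' | grep -E 'time|pos|force'; python3 -m inch '[0.3,0,0,0,0,0,0.6,0,0,0,0,0,0.9,0,0,0,0,0,1.2,0,0,0,0,0,1.4,0,0,0,0,0,1.6,0,0,0,0,0]' | grep -E 'time|pos|force'
```

```text
time_s: 14.12
eef_pos: [617.6, 208.4, 80.0]
force: [0.3, 0.1, 1.3]
time_s: 14.62
eef_pos: [632.7, 200.8, 79.5]
force: [-0.1, 0.0, -0.5]
```

```bash
python3 -m inch '[0.1,0,0,0,0,0,0.2,0,0,0,0,0,0.3,0,0,0,0,0]' | grep -E 'time|pos|force'
```

```text
time_s: 14.87
eef_pos: [635.1, 199.6, 79.3]
force: [-0.6, 0.2, 0.3]
```

```bash
python3 -m inch '[0.1,0,0,0,0,0,0.2,0,0,0,0,0,0.2,0,0,0,0,0]' | grep -E 'time|pos|force'
```

```text
time_s: 15.12
eef_pos: [636.9, 198.6, 79.3]
force: [0.2, 0.6, -0.8]
```

```bash
python3 -m inch '[0.1,0,0,0,0,0,0.2,0,0,0,0,0,0.2,0,0,0,0,0]' | grep -E 'time|pos|force'
```

```text
time_s: 15.37
eef_pos: [638.7, 197.7, 79.3]
force: [-0.1, 0.3, 0.1]
```

```bash
python3 -m inch '[0.1,0,0,0,0,0,0.2,0,0,0,0,0,0.2,0,0,0,0,0]' | grep -E 'time|pos|force'
```

```text
time_s: 15.62
eef_pos: [640.5, 196.8, 79.3]
force: [-1.4, -0.7, 0.6]
```

```bash
python3 -m inch '[0.1,0,0,0,0,0,0.2,0,0,0,0,0,0.2,0,0,0,0,0]' | grep -E 'time|pos|force'
```

```text
time_s: 15.87
eef_pos: [641.6, 196.4, 79.0]
force: [-3.7, 1.4, 1.0]
```

```bash
python3 -m inch '[0.19,0,0.03,0,0.02,0,0.38,0,0.06,0,0.04,0,0.57,0,0.085,0,0.06,0,0.765,0,0.105,0,0.08,0]'; python3 -c "
from h import *
s=ctrl.sense();r=q2r(s['ee_rot']);print('tool F',r.inv().apply(s['force']),s['wrist_torque'])"
```

```text
time_s: 16.2
eef_pos: [648.4, 194.1, 78.9]
ee_rot: [-0.68, 0.68, -0.195, 0.193]
force: [-7.0, 3.6, 0.6]
grip_width: -0.003
tool F [-7.817 -0.621 -0.655] [ 0.55   1.042 -0.011]
```

```bash
cat > f.py <<'E'
from h import *
s=ctrl.sense();r=q2r(s['ee_rot']);m=r.as_matrix();yaw=np.arctan2(m[1,0],m[0,0])
P=np.array([612.5,104.5,0]); e=r.inv().apply(s['eef_pos']-P)
print('t',round(s['time_s'],2),'toolF',r.inv().apply(s['force']).round(1),'|F|',np.linalg.norm(s['force']).round(1),'yaw rel runner',round(yaw+.19,3),'lever cw of runner y ~',round(-(yaw+.19),3),'rel pivot x,z',e[[0,2]].round(1),'z',s['eef_pos'][2].round(1))
E
python3 -m inch '[0.38,0,0.06,0,0.04,0,0.765,0,0.105,0,0.08,0,1.15,0,0.135,0,0.12,0,1.535,0,0.15,0,0.16,0]' >/dev/null; python3 f.py
```

```text
t 16.53 toolF [-7.  -0.9 -0.9] |F| 7.1 yaw rel runner -0.526 lever cw of runner y ~ 0.526 rel pivot x,z [-17.1  95.1] z 78.8
```

```bash
python3 -m inch '[0.38,0,0.06,0,0.04,0,0.765,0,0.105,0,0.08,0,1.15,0,0.135,0,0.12,0,1.535,0,0.15,0,0.16,0]' >/dev/null; python3 f.py
```

```text
t 16.87 toolF [-7.3 -0.3 -2.2] |F| 7.6 yaw rel runner -0.686 lever cw of runner y ~ 0.686 rel pivot x,z [-17.2  95.1] z 78.8
```

```bash
python3 -m inch '[0.38,0,0.06,0,0.04,0,0.765,0,0.105,0,0.08,0,1.15,0,0.135,0,0.12,0,1.535,0,0.15,0,0.16,0]' >/dev/null; python3 f.py
```

```text
t 17.2 toolF [-7.1 -0.8 -2.8] |F| 7.7 yaw rel runner -0.846 lever cw of runner y ~ 0.846 rel pivot x,z [-17.3  95.2] z 78.8
```

```bash
python3 -m inch '[0.38,0,0.06,0,0.04,0,0.765,0,0.105,0,0.08,0,1.15,0,0.135,0,0.12,0,1.535,0,0.15,0,0.16,0]' >/dev/null; python3 f.py
```

```text
t 17.53 toolF [-7.2  0.6 -3.5] |F| 8.0 yaw rel runner -1.006 lever cw of runner y ~ 1.006 rel pivot x,z [-17.4  95.3] z 78.8
```

```bash
python3 -m inch '[0.19,0,0.03,0,0.02,0,0.38,0,0.06,0,0.04,0,0.57,0,0.085,0,0.06,0,0.765,0,0.105,0,0.08,0]' >/dev/null; python3 f.py
```

```text
t 17.87 toolF [-6.8 -0.6 -4.4] |F| 8.1 yaw rel runner -1.085 lever cw of runner y ~ 1.085 rel pivot x,z [-17.5  95.3] z 78.8
```

```bash
python3 -m inch '[0.1,0,0.015,0,0.01,0,0.19,0,0.03,0,0.02,0]' >/dev/null; python3 f.py
```

```text
t 18.03 toolF [-6.8 -1.2 -3.8] |F| 7.9 yaw rel runner -1.105 lever cw of runner y ~ 1.105 rel pivot x,z [-17.5  95.3] z 78.8
```

```bash
python3 -m inch '[0.1,0,0.015,0,0.01,0,0.19,0,0.03,0,0.02,0]' >/dev/null; python3 f.py
```

```text
t 18.2 toolF [-6.5 -0.1 -3.8] |F| 7.5 yaw rel runner -1.125 lever cw of runner y ~ 1.125 rel pivot x,z [-17.5  95.3] z 78.8
```

```bash
python3 -m inch '[0.1,0,0,0,0.01,0,0.19,0,0,0,0.02,0]' >/dev/null; python3 f.py
```

```text
t 18.37 toolF [-6.9  0.6 -3.5] |F| 7.8 yaw rel runner -1.145 lever cw of runner y ~ 1.145 rel pivot x,z [-17.6  95.2] z 78.9
```

```bash
python3 -m inch '[0.1,0,0,0,0.01,0,0.19,0,0,0,0.02,0]' >/dev/null; python3 f.py
```

```text
t 18.53 toolF [-6.4 -0.8 -2.3] |F| 6.9 yaw rel runner -1.165 lever cw of runner y ~ 1.165 rel pivot x,z [-17.6  95.1] z 79.1
```

```bash
python3 -m inch '[0.1,0,0.015,0,0.01,0,0.19,0,0.03,0,0.02,0]' >/dev/null; python3 f.py
```

```text
t 18.7 toolF [-6.9  0.2 -1.2] |F| 7.0 yaw rel runner -1.185 lever cw of runner y ~ 1.185 rel pivot x,z [-17.6  95.2] z 79.1
```

```bash
python3 -m inch '[0.1,0,0.015,0,0.01,0,0.19,0,0.03,0,0.02,0]' >/dev/null; python3 f.py
```

```text
t 18.87 toolF [-6.7 -0.4 -1.5] |F| 6.9 yaw rel runner -1.205 lever cw of runner y ~ 1.205 rel pivot x,z [-17.6  95.2] z 79.1
```

```bash
cat >> f.py <<'E'
import sys; sys.exit(1 if np.linalg.norm(s['force'])>9.5 else 0)
E
python3 -m inch '[0.1,0,0.015,0,0.01,0,0.19,0,0.02,0,0.02,0]' >/dev/null; python3 f.py && python3 -m inch '[0.1,0,0.015,0,0.01,0,0.19,0,0.02,0,0.02,0]' >/dev/null && python3 f.py && python3 -m inch '[0.1,0,0.015,0,0.01,0,0.19,0,0.02,0,0.02,0]' >/dev/null && python3 f.py && python3 -m inch '[0.1,0,0.015,0,0.01,0,0.19,0,0.02,0,0.02,0]' >/dev/null && python3 f.py
```

```text
t 19.03 toolF [-6.1 -0.2 -2.3] |F| 6.5 yaw rel runner -1.225 lever cw of runner y ~ 1.225 rel pivot x,z [-17.6  95.1] z 79.1
t 19.2 toolF [-6.9  0.4 -0.8] |F| 6.9 yaw rel runner -1.245 lever cw of runner y ~ 1.245 rel pivot x,z [-17.6  95.1] z 79.2
t 19.37 toolF [-6.3  0.4  0. ] |F| 6.3 yaw rel runner -1.265 lever cw of runner y ~ 1.265 rel pivot x,z [-17.7  95.1] z 79.2
t 19.53 toolF [-6.7 -0.   0.1] |F| 6.7 yaw rel runner -1.285 lever cw of runner y ~ 1.285 rel pivot x,z [-17.6  95.1] z 79.2
```

```bash
python3 -m inch '[0.1,0,0.015,0,0.01,0,0.19,0,0.03,0,0.02,0]' >/dev/null; python3 f.py && python3 -m inch '[0.1,0,0.015,0,0.01,0,0.19,0,0.03,0,0.02,0]' >/dev/null && python3 f.py && python3 -m inch '[0.1,0,0.015,0,0.01,0,0.19,0,0.03,0,0.02,0]' >/dev/null && python3 f.py && python3 -m inch '[0.1,0,0.015,0,0.01,0,0.19,0,0.03,0,0.02,0]' >/dev/null && python3 f.py && python3 -m inch '[0.1,0,0.015,0,0.01,0,0.19,0,0.03,0,0.02,0]' >/dev/null && python3 f.py && python3 -m inch '[0.1,0,0.015,0,0.01,0,0.19,0,0.03,0,0.02,0]' >/dev/null && python3 f.py
```

```text
t 19.7 toolF [-7.5  0.6 -0.8] |F| 7.6 yaw rel runner -1.305 lever cw of runner y ~ 1.305 rel pivot x,z [-17.7  95.1] z 79.3
t 19.87 toolF [-6.8  0.4 -0. ] |F| 6.8 yaw rel runner -1.325 lever cw of runner y ~ 1.325 rel pivot x,z [-17.6  95.1] z 79.3
t 20.03 toolF [-7.2  0.4 -0.8] |F| 7.3 yaw rel runner -1.345 lever cw of runner y ~ 1.345 rel pivot x,z [-17.7  95.1] z 79.3
t 20.2 toolF [-6.6  0.3 -0.3] |F| 6.6 yaw rel runner -1.365 lever cw of runner y ~ 1.365 rel pivot x,z [-17.7  95.1] z 79.3
t 20.37 toolF [-6.3  1.3 -0.6] |F| 6.4 yaw rel runner -1.385 lever cw of runner y ~ 1.385 rel pivot x,z [-17.7  95.1] z 79.3
t 20.53 toolF [-8.   0.2 -0.5] |F| 8.0 yaw rel runner -1.405 lever cw of runner y ~ 1.405 rel pivot x,z [-17.7  95.1] z 79.3
```

```bash
python3 -m inch '[0.1,0,0.015,0,0.01,0,0.19,0,0.03,0,0.02,0]' >/dev/null; python3 f.py && python3 -m inch '[0.1,0,0.015,0,0.01,0,0.19,0,0.03,0,0.02,0]' >/dev/null && python3 f.py && python3 -m inch '[0.1,0,0.015,0,0.01,0,0.19,0,0.03,0,0.02,0]' >/dev/null && python3 f.py && python3 -m inch '[0.1,0,0.015,0,0.01,0,0.19,0,0.03,0,0.02,0]' >/dev/null && python3 f.py && python3 -m inch '[0.1,0,0.015,0,0.01,0,0.19,0,0.03,0,0.02,0]' >/dev/null && python3 f.py && python3 -m inch '[0.1,0,0.015,0,0.01,0,0.19,0,0.03,0,0.02,0]' >/dev/null && python3 f.py
```

```text
t 20.7 toolF [-6.8  0.1 -0.5] |F| 6.8 yaw rel runner -1.425 lever cw of runner y ~ 1.425 rel pivot x,z [-17.6  95.1] z 79.3
t 20.87 toolF [-7.1  0.3 -0.4] |F| 7.1 yaw rel runner -1.445 lever cw of runner y ~ 1.445 rel pivot x,z [-17.7  95.1] z 79.3
t 21.03 toolF [-7.1  0.1 -0.9] |F| 7.2 yaw rel runner -1.465 lever cw of runner y ~ 1.465 rel pivot x,z [-17.7  95.1] z 79.4
t 21.2 toolF [-7.3 -0.2  0.4] |F| 7.4 yaw rel runner -1.485 lever cw of runner y ~ 1.485 rel pivot x,z [-17.7  95.1] z 79.4
t 21.37 toolF [-7.2  0.5 -1.2] |F| 7.3 yaw rel runner -1.505 lever cw of runner y ~ 1.505 rel pivot x,z [-17.7  95.1] z 79.4
t 21.53 toolF [-7.2  0.1  0.2] |F| 7.2 yaw rel runner -1.525 lever cw of runner y ~ 1.525 rel pivot x,z [-17.7  95.1] z 79.4
```

```bash
python3 -m inch '[0.1,0,0.015,0,0.01,0,0.19,0,0.03,0,0.02,0]' >/dev/null; python3 f.py && python3 -m inch '[0.1,0,0.015,0,0.01,0,0.19,0,0.03,0,0.02,0]' >/dev/null && python3 f.py && python3 -m inch '[0.1,0,0.015,0,0.01,0,0.19,0,0.03,0,0.02,0]' >/dev/null && python3 f.py && python3 -m inch '[0.1,0,0.015,0,0.01,0,0.19,0,0.03,0,0.02,0]' >/dev/null && python3 f.py && python3 -m inch '[0.1,0,0.015,0,0.01,0,0.19,0,0.03,0,0.02,0]' >/dev/null && python3 f.py && python3 -m inch '[0.1,0,0.015,0,0.01,0,0.19,0,0.03,0,0.02,0]' >/dev/null && python3 f.py
```

```text
t 21.7 toolF [-7.3 -0.5 -0.6] |F| 7.3 yaw rel runner -1.545 lever cw of runner y ~ 1.545 rel pivot x,z [-17.7  95.1] z 79.4
t 21.87 toolF [-8.   0.4 -1.2] |F| 8.1 yaw rel runner -1.565 lever cw of runner y ~ 1.565 rel pivot x,z [-17.7  95.1] z 79.4
t 22.03 toolF [-7.6  1.3 -0.6] |F| 7.7 yaw rel runner -1.585 lever cw of runner y ~ 1.585 rel pivot x,z [-17.7  95.1] z 79.4
t 22.2 toolF [-11.5  -0.1   0.6] |F| 11.5 yaw rel runner -1.605 lever cw of runner y ~ 1.605 rel pivot x,z [-18.4  95. ] z 79.5
```

```bash
python3 -m inch '[0.05,0,0,0,0,0,0.05,0,0,0,0,0]' >/dev/null; python3 f.py
```

```text
t 22.37 toolF [-11.2   0.5  -0.4] |F| 11.3 yaw rel runner -1.604 lever cw of runner y ~ 1.604 rel pivot x,z [-18.2  95. ] z 79.5
```

```bash
python3 -m inch '[0.05,0,0,0,0,0,0.05,0,0,0,0,0]' >/dev/null; python3 f.py
```

```text
t 22.53 toolF [-11.4   1.3  -0.6] |F| 11.5 yaw rel runner -1.604 lever cw of runner y ~ 1.604 rel pivot x,z [-17.9  95. ] z 79.6
```

```bash
python3 -m inch '[0.05,0,0,0,0,0,0.05,0,0,0,0,0]' >/dev/null; python3 f.py
```

```text
t 22.7 toolF [-12.1   1.1   0.7] |F| 12.1 yaw rel runner -1.604 lever cw of runner y ~ 1.604 rel pivot x,z [-17.6  95. ] z 79.6
```

```bash
python3 -m inch '[0.05,0,0,0,0,0,0.05,0,0,0,0,0]' >/dev/null; python3 f.py
```

```text
t 22.87 toolF [-12.3   0.2  -0.1] |F| 12.3 yaw rel runner -1.604 lever cw of runner y ~ 1.604 rel pivot x,z [-17.2  95.1] z 79.6
```

```bash
python3 -m inch '[0.05,0,0,0,0,0,0.05,0,0,0,0,0]' >/dev/null; python3 f.py
```

```text
t 23.03 toolF [-13.7   0.6   0.2] |F| 13.8 yaw rel runner -1.603 lever cw of runner y ~ 1.603 rel pivot x,z [-16.9  95.1] z 79.7
```

```bash
python3 -m inch '[0.05,0,0,0,0,0,0.05,0,0,0,0,0]' >/dev/null; python3 f.py
```

```text
t 23.2 toolF [-14.9   0.2   0.4] |F| 14.9 yaw rel runner -1.603 lever cw of runner y ~ 1.603 rel pivot x,z [-16.6  95.1] z 79.7
```

```bash
python3 -m inch '[0.05,0,0,0,0,0,0.05,0,0,0,0,0]' >/dev/null; python3 f.py
```

```text
t 23.37 toolF [-15.4   0.1   0.6] |F| 15.4 yaw rel runner -1.603 lever cw of runner y ~ 1.603 rel pivot x,z [-16.2  95.1] z 79.7
```

```bash
python3 -m inch '[0.05,0,0,0,0,0,0.05,0,0,0,0,0]' >/dev/null; python3 f.py
```

```text
t 23.53 toolF [-14.3   0.6   0.9] |F| 14.3 yaw rel runner -1.603 lever cw of runner y ~ 1.603 rel pivot x,z [-15.9  95.1] z 79.7
```

```bash
python3 -m inch '[0.05,0,0,0,0,0,0.05,0,0,0,0,0]' >/dev/null; python3 f.py
```

```text
t 23.7 toolF [-16.2   0.5  -0.1] |F| 16.2 yaw rel runner -1.603 lever cw of runner y ~ 1.603 rel pivot x,z [-15.6  95.1] z 79.8
```

```bash
python3 -m inch '[0.05,0,0,0,0,0,0.05,0,0,0,0,0]' >/dev/null; python3 f.py
```

```text
t 23.87 toolF [-16.7  -0.2   0.6] |F| 16.7 yaw rel runner -1.603 lever cw of runner y ~ 1.603 rel pivot x,z [-15.3  95.1] z 79.8
```

```bash
python3 -m inch '[0.05,0,0,0,0,0,0.05,0,0,0,0,0]' >/dev/null; python3 f.py
```

```text
t 24.03 toolF [-18.4   0.1   2. ] |F| 18.5 yaw rel runner -1.603 lever cw of runner y ~ 1.603 rel pivot x,z [-14.9  95.2] z 79.8
```

```bash
python3 -m inch '[0.05,0,0,0,0,0,0.05,0,0,0,0,0]' >/dev/null; python3 f.py
```

```text
t 24.2 toolF [-17.4   0.9   1.2] |F| 17.4 yaw rel runner -1.603 lever cw of runner y ~ 1.603 rel pivot x,z [-14.6  95.2] z 79.8
```

```bash
python3 -m inch '[0.05,0,0,0,0,0,0.05,0,0,0,0,0]' >/dev/null; python3 f.py
```

```text
t 24.37 toolF [-19.2   1.6   1.1] |F| 19.3 yaw rel runner -1.603 lever cw of runner y ~ 1.603 rel pivot x,z [-14.3  95.2] z 79.9
```

```bash
python3 -m inch '[0.05,0,0,0,0,0,0.05,0,0,0,0,0]' >/dev/null; python3 f.py
```

```text
t 24.53 toolF [-19.8   0.2   1.5] |F| 19.9 yaw rel runner -1.603 lever cw of runner y ~ 1.603 rel pivot x,z [-14.1  95.2] z 79.9
```

```bash
python3 -m inch '[0.04,0,0,0,0,0,0.04,0,0,0,0,0]' >/dev/null; python3 f.py
```

```text
t 24.7 toolF [-21.2   0.6   1.6] |F| 21.3 yaw rel runner -1.603 lever cw of runner y ~ 1.603 rel pivot x,z [-13.9  95.2] z 79.9
```

```bash
python3 -m inch '[0,0,0,0,0,0,0,0,0,0,0,0,0,0,0,0,0,0,0,0,0,0,0,0]' >/dev/null; python3 f.py
python3 - <<'E'
from rig import ctrl
import cv2
im=ctrl.capture("scene");cv2.imwrite("pics/scene7z.png",cv2.resize(im[170:315,190:385,::-1],None,fx=4,fy=4,interpolation=cv2.INTER_CUBIC))
E
```

```text
t 25.03 toolF [-20.7   1.2   1.6] |F| 20.8 yaw rel runner -1.603 lever cw of runner y ~ 1.603 rel pivot x,z [-13.9  95.2] z 79.9
```

View pics/scene7z.png

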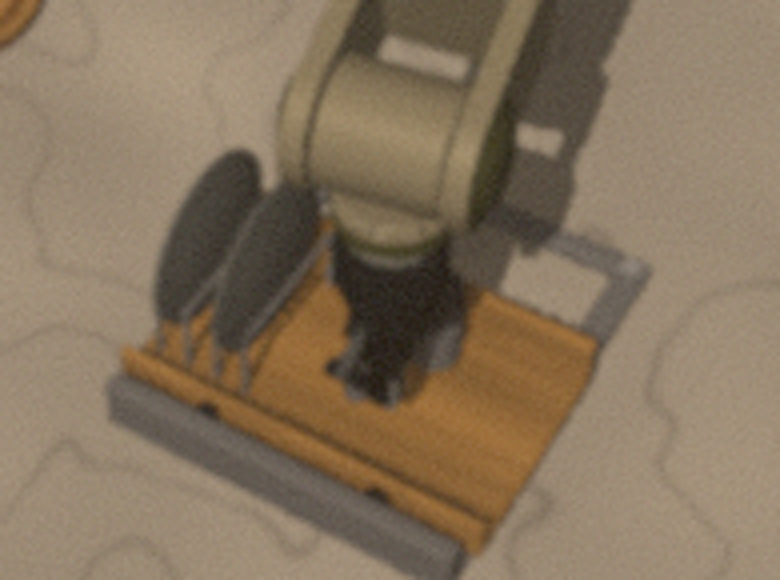

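```bash
python3 -m inch '[-0.2,0,0,0,0,0,-0.4,0,0,0,0,0,-0.6,0,0,0,0,0,-0.9,0,0,0,0,0,-1.4,0,0,0,0,0,-2.4,0,0,0,0,0,-3.5,0,0,0,0,0,-3.5,0,0,0,0,0]' >/dev/null; python3 f.py;  python3 -m inch '[0,-3,0,0,0,0,0,-7,0,0,0,0,0,-11,0,0,0,0,0,-14,-3,0,0,0,0,-15,-7,0,0,0,0,-15,-11,0,0,0,0,-15,-15,0,0,0,0,-15,-19,0,0,0,0]'
python3 - <<'E'
from h import *
import cv2
go((420,200,230),-1.7)
for n in("top","scene"):
  im=ctrl.capture(n)
  cv2.imwrite(f"pics/{n}8z.png",cv2.resize((im[85:235,155:350] if n=="top" else im[170:315,190:385])[:,:,::-1],None,fx=4,fy=4,interpolation=cv2.INTER_CUBIC))
cv2.imwrite("pics/scene8.png",im[:,:,::-1])
E
```

```text
t 25.75 toolF [-0.3  0.3 -0.7] |F| 0.8 yaw rel runner -1.603 lever cw of runner y ~ 1.603 rel pivot x,z [-45.8  94.8] z 79.2
shift cm [ -0.5   -15.09  -30.358] turn [-0.    -0.093 -0.   ] F [-0.575  0.427 -0.332] t 25.75 pos [715.075 128.273  79.201]$: bad value
```

View pics/top8z.png

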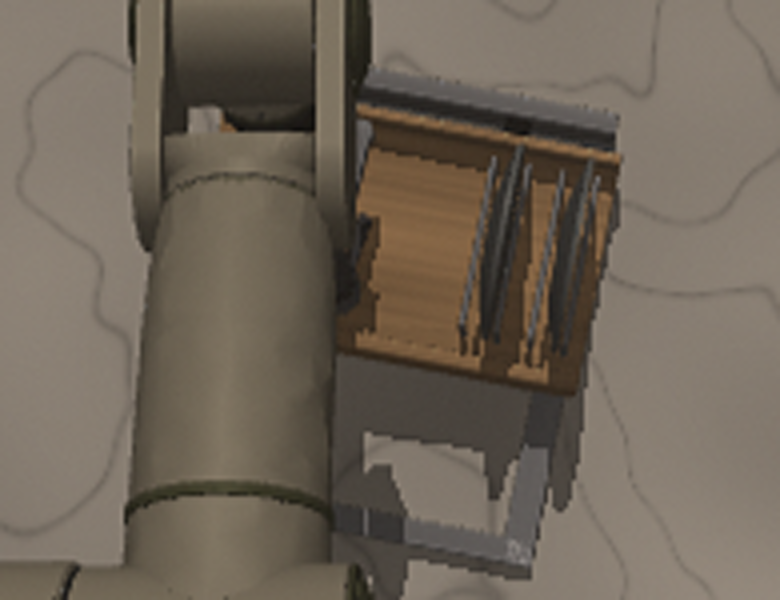

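View pics/scene8z.png

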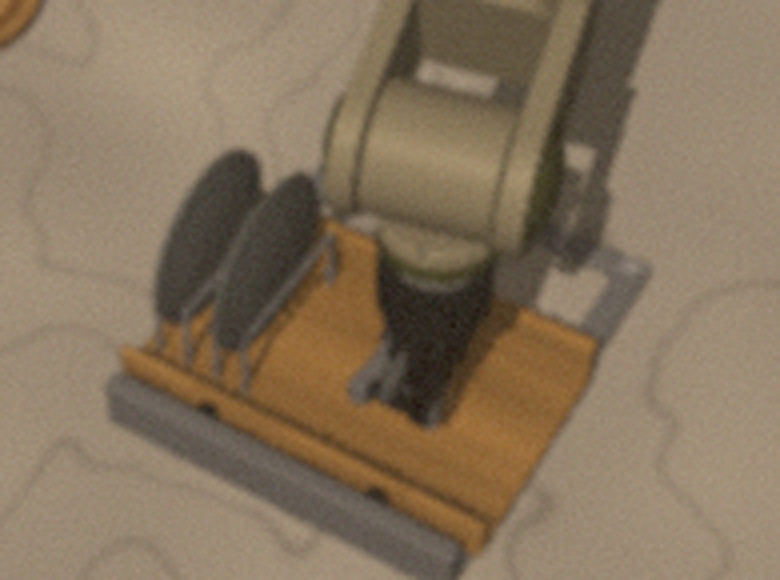

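```bash
python3 -m inch '[0,-3,0,0,0,0,0,-6,0,0,0,0,0,-9,0,0,0,0,0,-12,0,0,0,0,0,-15,0,0,0,0,0,-15,0,0,0,0]'|grep -E 'time|pos|force|bad' ; python3 -c "
from h import *
go((420,220,230),-1.7)"
```

```text
time_s: 26.35
eef_pos: [716.3, 125.5, 236.8]
force: [-0.0, 0.6, 1.4]
shift cm [ -2.616   0.352 -31.001] turn [-0.011 -0.095 -0.002] F [-0.018  0.617  1.372] t 26.35 pos [716.346 125.477 236.819]
```

```bash
python3 -m inch '[-0.5,0,-4,0,0,0,-1,0,-8,0,0,0,-1.5,0,-12,0,0,0,-2,0,-16,0,0,0,-2.6,0,-20,0,0,0,-2.6,0,-24,0,0,0,-2.6,0,-28,0,0,0,-2.6,0,-31,0,0,0]'|grep -E 'time|pos|force|bad' ; python3 -m inch '[0,0,0,0,0,0,0,0,0,0,0,0,0,0,0,0,0,0]'|grep -E 'time|pos|force|bad'
python3 - <<'E'
from h import *
import cv2
for n in("top","scene"):
  im=ctrl.capture(n)
  cv2.imwrite(f"pics/{n}9z.png",cv2.resize((im[85:235,155:350] if n=="top" else im[170:315,190:385])[:,:,::-1],None,fx=4,fy=4,interpolation=cv2.INTER_CUBIC))
  cv2.imwrite(f"pics/{n}9.png",im[:,:,::-1])
E
```

```text
time_s: 27.02
eef_pos: [415.5, 220.3, 229.2]
force: [0.6, 0.9, -0.2]
time_s: 27.27
eef_pos: [419.0, 219.9, 229.5]
force: [0.0, -0.6, -1.0]
```

View pics/top9z.png

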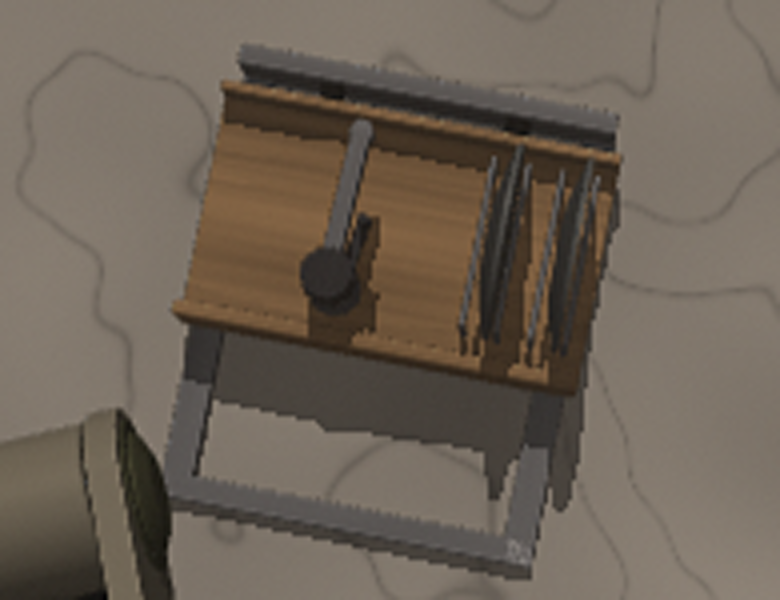

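View pics/scene9.png

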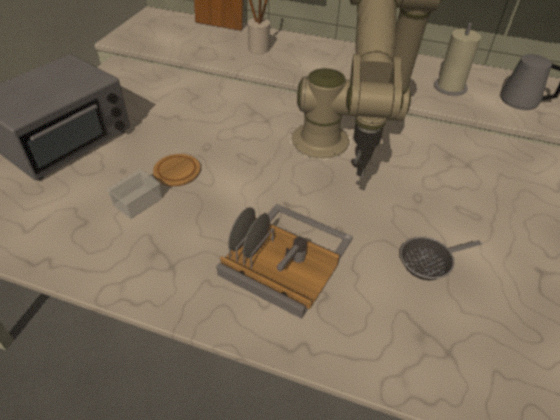

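```bash
python3 -c "
from rig import ctrl
print(ctrl.finish_job())"
```

```text
the job is handed in; nothing more can be done
None
```

The job is handed in after about 27.5 s of robot time: the rack is home, the lever is turned and pressed, and the arm is clear. The job reports no verdict, and the slide and clamp values can't be read directly, so these results come from force readings and pictures.

- **Rack:** I pushed the front bar with shut fingers for about 74 mm. It stopped dead against the end block, and the push rose to about 17 N there. The top view after the lever was turned shows the rack still against the buffers.
- **Lever:** I swung it clockwise with the tool turning about the pivot, at about 7–8 N. It met its stop about 1.6 rad clockwise of the runner's +y. I then pressed in small steps to about 21 N and held that for about a third of a second, roughly 2 N m, well above the 1.3 N m needed for the bite. The highest force I read on the rack or lever was about 21 N.
- **Last checks:** The wrist force is about zero with the arm withdrawn. The lever points along the runner within about 0.05 rad. The saucers, strainer, clear box and trivet look unmoved by eye; I did not measure them again.
- **Disagreements:**
  - While pressing, the tool advanced about 4 mm after the stop. The cam's 0.020 rad of give explains only about 2 mm of that, so I put the rest down to flex in the fingers.
  - My positions for the pivot and lever from different cameras differed by up to about 8 mm, and contact settled where they were.
  - One move command was refused as malformed while backing away, and nothing moved.

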